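# Open the latched lid of a drill jig

### The arm

A 6-joint arm with a two-finger parallel gripper is mounted at the origin on the work surface. World frame = base frame: x ahead of the robot, y to its left, z up, the work surface at z = 0. Lengths are in m, angles in rad, forces in N, time in s.
With the tool pointing down it reaches from about 0.325 to 0.775 m from the base axis. Payload 5.5 kg.
Tool frame: the origin (TCP) lies at the very end of the fingers, on their centre line; the grasp point (between the pads) lies 19 mm behind it (ctrl.grip_depth is the distance from the TCP to the grasp point, in m); x points along the fingers, y is the direction in which the jaws open and shut, and the axes are right-handed (so a half turn about x gives the same grasp; the last joint's range is limited). The gripper opens to 88 mm and grips with 3 to 60 N. Pads are 20 mm wide; open, the fingers measure 115 mm over their backs; the gripper's body (75 mm by 178 mm) begins 61 mm behind the grasp point.
Start: joints at [1.206, 0.091, 1.231, -0, 1.82, -0.057], TCP at [0.182, 0.572, 0.223] pointing down, gripper open.
Joint ranges: [-2.87, 2.87], [-0.86, 2.18], [0.17, 2.46], [-1.51, 4.65], [0.06, 2.69], [-2.65, 2.65]. Speed limits (rad/s): [2.57, 2.57, 3.01, 3.14, 3.14, 3.14].

### API

Orientations are given as [roll, pitch, yaw] about the fixed x, y, z axes, in that order (R = Rz(yaw) Ry(pitch) Rx(roll)).
In Python, from rig import ctrl gives the robot as it stands.
- The arm moves only by the tool arm_command, never from a script. Its argument "rows" is a list of rows, each an object of numbers: "grip": the finger opening in cm, from 0 to 8.78; "dx", "dy", "dz": the shift along the tool's x, y, z in cm; "wx", "wy", "wz": the turn, a rotation vector about the tool's x, y, z in degrees. A call has exactly 5 rows; each row is the pose to reach, as a shift and turn from the pose commanded when the call began, along the tool's axes at that moment; what a row does not reach only later rows make up. A row lasts 1/8 s, in which the tool goes at most 62.5 mm and 10.7 degrees, less where a joint would pass 70% of its speed; a pose out of reach is approached as far as the arm can. A call with a gripper value outside its range is refused whole. The fingers move at their own pace and stop on an object; the grip force is fixed at half the most. Time passes only in rows, so rows that repeat a pose let the fingers close, or fill a call up. It gives the time, the measured TCP pose, the force and the opening at its end, in the units of the state.
- ctrl.get_state(): the state, without advancing time (a new reading comes with each control period).
- ctrl.get_image(name): name is "scene" or "top"; returns the picture (384x512x3 uint8, red, green, blue); there is no depth.
- ctrl.camera_model(name): a dict with "K" (3x3 intrinsics, pixels), "rvec" (rotation vector, rad) and "tvec" (3), from world to camera coordinates, as OpenCV has them. Camera axes: x right, y down, z forward; pixel columns grow to the right and rows downward; lengths in m; the calibration is good to about 2 mm. A picture is of the moment at which its call begins. camera_model takes no time and is no camera call.
- ctrl.sign_off(): hands the job in, once; it reports no verdict.
The state is a dict: "clock": time; "joint_positions": joint angles; "dq": joint speeds; "joint_torque": joint torques, N m; "position": TCP position; "tcp_rot": TCP orientation; "contact_force": force on the tool from outside, world axes, zero at the start; "ft_torque": the same for the moment, N m; "opening": opening from 0.0 (shut) to 1.0 (fully open).
Only numpy, scipy, OpenCV 4.12 (cv2) and the standard library are available. Lean on these libraries where they do the work, as an engineer would, in place of code of your own. Each camera call takes 0.05 s, during which the arm holds its last target. There are 200 camera calls.

### The job

Open the drill jig on the bench so that the drilled part can be taken out: first lift the blue block out of the latch lever's way and stand it upright in the wooden tray, then swing the latch lever round until it is completely clear of the lid, and last swing the lid up and right back past upright and leave it open. Leave the oil bottle, the steel cup and the brass offcut standing where they are.

Things in the scene. Friction and masses are not known exactly. Their poses are not given: they have to be found in the camera images.
- jig: Drill jig fixed to the bench. Origin: underside of its base plate, below the centre of the box. In its frame the base plate spans x -165 to 90, y -140 to 95 mm and is 15 mm thick; the box (120 in x by 150 in y) stands on it at the origin, rim 55 mm up; a green post (26 mm square, top 61 mm up) below the latch pivot stands in front of the box. x points from the latch to the hinge side.
- lid (a joint): Angle of the green lid (120 x 150 x 10 mm, top face 65 mm above the bench when shut, 0.3 kg) about its hinge at the jig's +x edge: 0 shut, grows as its front edge rises, 1.57 upright, 1.85 at its stop. The hinge is stiff: the lid stays where it is left. While the latch's nose is over it, the lid cannot open.
- lid_hinge (a point): Point on the lid's hinge axis, 60 mm above the bench; the axis runs along the jig's y.
- lid_knob (a point): Centre of the yellow knob of the lid: a cylinder 22 mm in diameter and 24 mm long, its axis along the jig's y, on a 9 mm thick stalk 45 mm in front of the lid's front edge; 165 mm from the hinge axis towards the jig's -x and 55 mm to its +y side; free below down to the base plate (15 mm).
- latch (a joint): Angle of the steel latch lever, a level bar 16 mm wide, 10 mm thick (66 to 76 mm above the bench) on an upright pivot. At 0 its nose (40 mm long) lies over the lid and its handle points to the jig's -x. It grows anticlockwise seen from above (handle to the jig's -y); the nose is clear of the lid from 1.2, the stop is at 1.65. It stays where it is left.
- latch_pivot (a point): Point on the latch's upright pivot axis, 66 mm above the bench; in the jig's frame at x -82, y -30 mm, 22 mm in front of the lid's front edge.
- latch_pin (a point): Middle of the latch's red handle pin: upright, 16 mm in diameter, from 76 to 111 mm above the bench, this point 94 mm up; 70 mm from the pivot.
- block: Loose blue block, 30 (x) x 45 (y) x 100 (z) mm, about 0.35 kg, standing on end on the base plate where the latch's handle must pass. Origin: centre of its underside.
- tray: Open wooden tray fixed to the bench, outside 170 (x) x 130 (y) x 45 mm high, walls and floor 8 mm thick. Origin: centre of its underside.
- bin: Red plastic bin of the same size as the tray, fixed, with steel offcuts in it: not the place for the block. Origin: centre of its underside.
- oil: Green oil bottle with a black cap, 54 mm in diameter, 160 mm tall, standing; origin: centre of its underside. To be left alone.
- cup: Steel cup, 68 mm in diameter, 90 mm tall, standing; origin: centre of its underside. To be left alone.
- offcut: Brass round offcut, 34 mm in diameter, 70 mm tall, standing; origin: centre of its underside. To be left alone.
Mind the look-alikes: they are no part of the job. Several things have the shape of the block; the one meant has the colours described above. Several things have the shape of the tray; the one meant has the colours described above.

How it is judged:
On the way, in this order (a step that is already met when the one before it is completed fails the run):
1. the blue block stands upright in the wooden tray, let go (x of block in the frame of tray between -0.065 and 0.065 m and y of block in the frame of tray between -0.045 and 0.045 m and z of block in the frame of tray below 0.015 m and angle between block's own z axis and vertical below 0.12 rad and linear speed of block below 0.02 m/s and contact force between the fingers and block below 0.5 N), for 0.2 s.
2. the latch lever is swung clear of the lid (value of joint latch above 1.25 rad), for 0.2 s.
3. the lid is opened past upright (value of joint lid above 1.57 rad), for 0.2 s.
At the end, for the whole second after the job is handed in: The blue block stands upright (within 0.12 rad) and at rest on the floor of the wooden tray, its centre within 65 mm (tray x) and 45 mm (tray y) of the tray's centre; the latch is past 1.25 rad; the lid is open past 1.57 rad and at rest (x of block in the frame of tray between -0.065 and 0.065 m and y of block in the frame of tray between -0.045 and 0.045 m and z of block in the frame of tray below 0.015 m and angle between block's own z axis and vertical below 0.12 rad and linear speed of block below 0.02 m/s and value of joint latch above 1.25 rad and value of joint lid above 1.57 rad and velocity of joint lid between -0.05 and 0.05 rad/s); the robot touches nothing.
It fails at once if the oil bottle, the cup or the brass offcut is shifted by more than 20 mm or tipped by more than 0.3 rad (distance of any of oil, cup, offcut from where it was at the start of the episode above 0.02 m or angle between any of oil, cup, offcut's own z axis and vertical above 0.3 rad).
It also fails if it takes over 72 s, if anything falls off the work surface, if the arm or the gripper's body presses on something with over 40 N, if the wrist force passes 120 N, or if a joint passes its speed limit or range.

## Working session

There is one attempt and no reset: what is moved stays moved. The work goes in short steps, Python scripts to look and compute and a tool call to move; the robot and the scene stay as the last step left them, time stands still between calls to the robot, and variables do not carry over. Pictures are saved under pics/ and viewed, about 8 in all and at most 12, crops included, and the job is handed in when it is done.

Besides the shell and the picture viewer there is one more tool, called as name([rows], argument=value, ...), one row to a line, values as JSON. arm_command: Moves the arm, as the interface text tells. Its arguments: {"type":"object","properties":{"rows":{"type":"array"}},"required":["rows"]}

```bash
ls; mkdir -p pics
python3 - <<'E'
from rig import ctrl
import cv2
for n in ("scene","top"):
    cv2.imwrite(f"pics/{n}0.png",cv2.resize(ctrl.get_image(n)[:,:,::-1],(800,600),interpolation=cv2.INTER_CUBIC))
    print(ctrl.camera_model(n))
print(ctrl.get_state())
E
```

```text
pics
{'K': array([[398.79576504,   0.        , 255.38184371],
       [  0.        , 398.79576504, 192.5809814 ],
       [  0.        ,   0.        ,   1.        ]]), 'rvec': array([ 1.77458701,  1.80954181, -0.67454294]), 'tvec': array([-0.0086828 , -0.30244282,  1.47019038])}
{'K': array([[463.51448319,   0.        , 251.99286155],
       [  0.        , 463.51448319, 190.40115356],
       [  0.        ,   0.        ,   1.        ]]), 'rvec': array([ 2.21464802, -2.15895573,  0.03468771]), 'tvec': array([0.00442063, 0.46882768, 1.57528586])}
{'clock': 0.1, 'joint_positions': array([ 1.20629502e+00,  9.18047512e-02,  1.23177713e+00,  6.52437467e-07,
        1.81980706e+00, -5.67141414e-02]), 'dq': array([-0.00019696, -0.00177763, -0.00331895,  0.00038961, -0.00179794,
        0.00075912]), 'joint_torque': array([ 1.79816238e-03, -4.47858739e+01, -4.07571137e+01,  6.99672103e-02,
        2.83812254e-02, -1.15799621e-04]), 'position': array([0.18168265, 0.57154587, 0.22160069]), 'tcp_rot': array([-1.62786264,  1.56900004, -1.93564964]), 'contact_force': array([-0.43472352, -0.51299836, -0.72477599]), 'ft_torque': array([ 0.0294423 , -0.00244637, -0.03869598]), 'opening': 1.002593122611639}
```

View pics/scene0.png

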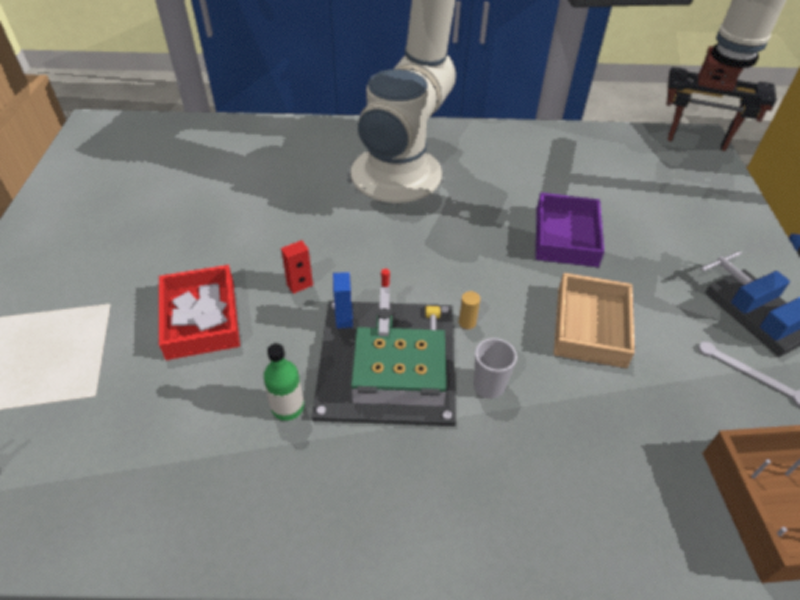

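View pics/top0.png

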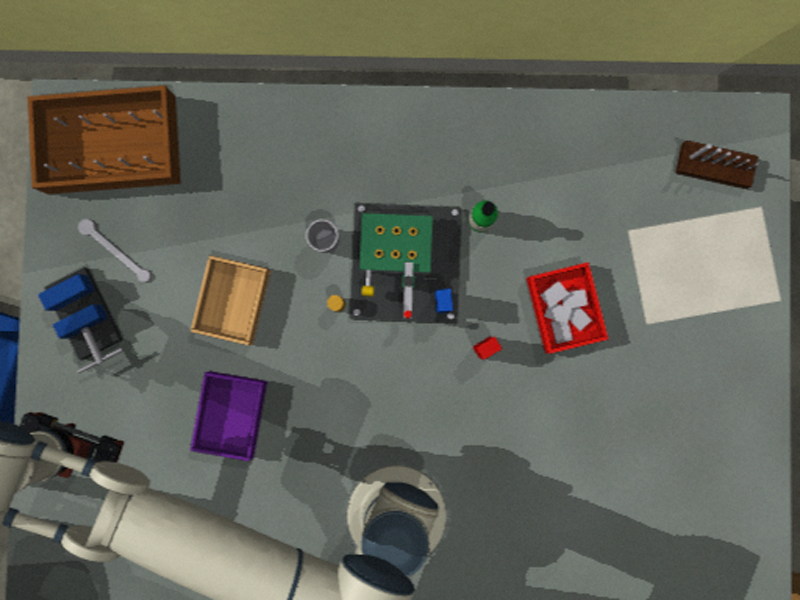

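Candidates for the block are the blue one on the jig at top (444,300), the red one at (487,347) and the blue vise pieces at (65,290) and (80,320). I choose the one at (444,300). Candidates for the tray are light wood at (230,300), purple at (230,415), the red bin at (567,308) and the bolt box at (105,137). I choose (230,300). One close crop will check both.

```bash
cat > h.py <<'E'
import numpy as np, cv2
from rig import ctrl
from scipy.spatial.transform import Rotation as Ro
def ray(n,uv,z):
    "pixel (native) -> world point on the plane z"
    c=ctrl.camera_model(n); R=cv2.Rodrigues(c["rvec"])[0]; C=-R.T@c["tvec"].ravel()
    d=R.T@np.linalg.inv(c["K"])@np.array([*uv,1.]); return C+d*(z-C[2])/d[2]
def proj(n,P):
    c=ctrl.camera_model(n); return cv2.projectPoints(np.array(P,float).reshape(-1,1,3),c["rvec"],c["tvec"],c["K"],None)[0].reshape(-1,2)
def crop(n,box,s,name):
    x,y,w,h=box; im=ctrl.get_image(n)[y:y+h,x:x+w,::-1]
    cv2.imwrite(f"pics/{name}.png",cv2.resize(im,(w*s,h*s),interpolation=cv2.INTER_CUBIC))
E
python3 - <<'E'
from h import *
crop("top",(110,120,200,100),4,"c1")
E
```

```text
(no output)
```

View pics/c1.png

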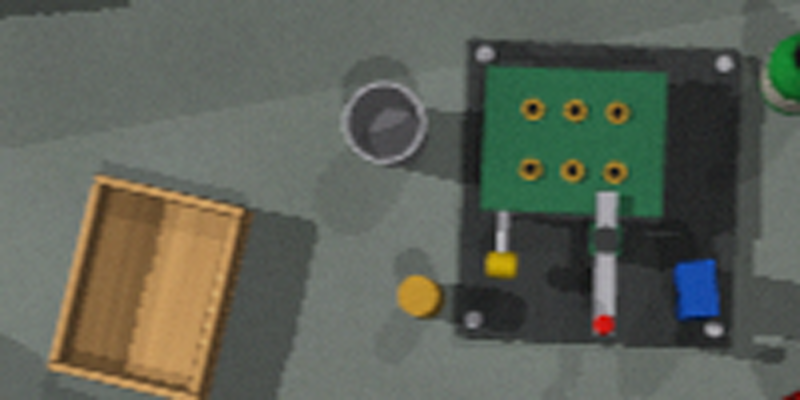

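The crop shows the blue block at (697,290), the tray rim corners at (98,177), (247,209), (202,399), (50,366), the red pin at (603,325) and the knob at (501,264).

Run:
```python
from h import *
np.set_printoptions(precision=4,suppress=True)
f=lambda u,v,z: ray("top",(110+(u-1.5)/4,120+(v-1.5)/4),z)[:2]
P=np.array([f(*p,.015) for p in[(469,40),(741,50),(732,348),(458,338)]]);print("plate",P,P.mean(0))
T=np.array([f(*p,.045) for p in[(98,177),(247,209),(202,399),(50,366)]]);print("tray",T,T.mean(0))
L=np.array([f(*p,.065) for p in[(487,66),(667,72),(662,217),(480,208)]]);print("lid",L,L.mean(0))
print("pin",f(603,325,.111),"knob",f(501,263,.071),"offcut",f(419,296,.07),"cup",f(384,122,.09))
im=ctrl.get_image("top").astype(int); m=((im[:,:,2]>120)&(im[:,:,0]<60)&(im[:,:,1]<110)).astype(np.uint8); m[:, :260]=0;m[:,300:]=0;m[:180]=0;m[210:]=0
c=max(cv2.findContours(m,0,1)[0],key=cv2.contourArea); r=cv2.minAreaRect(c);print(r)
b=cv2.boxPoints(r)
B=np.array([ray("top",p,.115)[:2] for p in b]);print("block",B,B.mean(0))
j=P.mean(0)
# scene cam check later: jig yaw
for q in (P,L,T,B):
    print([np.degrees(np.arctan2(*(q[(i+1)%4]-q[i])[::-1])).round(1) for i in range(4)],[np.linalg.norm(q[(i+1)%4]-q[i]).round(4) for i in range(4)])
s=ctrl.get_state(); print(Ro.from_euler("xyz",s["tcp_rot"]).as_matrix())
```

```text
plate [[ 0.6757  0.1082]
 [ 0.6724 -0.1257]
 [ 0.4166 -0.1235]
 [ 0.4191  0.1103]] [ 0.5459 -0.0077]
tray [[0.5466 0.4161]
 [0.5226 0.289 ]
 [0.3619 0.3213]
 [0.3862 0.4504]] [0.4544 0.3692]
lid [[ 0.6452  0.0887]
 [ 0.6436 -0.0612]
 [ 0.5226 -0.0598]
 [ 0.5264  0.0912]] [0.5845 0.0147]
pin [ 0.4307 -0.0133] knob [0.4808 0.0721] offcut [0.4519 0.1392] cup [0.5929 0.1701]
((283.9257507324219, 191.7574462890625), (13.433002471923828, 9.45285415649414), 84.2894058227539)
block [[ 0.4811 -0.0702]
 [ 0.4848 -0.1002]
 [ 0.4422 -0.1054]
 [ 0.4384 -0.0754]] [ 0.4616 -0.0878]
[np.float64(-90.8), np.float64(179.5), np.float64(89.4), np.float64(-0.5)] [np.float64(0.234), np.float64(0.2558), np.float64(0.2338), np.float64(0.2566)]
[np.float64(-90.6), np.float64(179.4), np.float64(88.6), np.float64(-1.2)] [np.float64(0.1499), np.float64(0.121), np.float64(0.1511), np.float64(0.1188)]
[np.float64(-100.7), np.float64(168.6), np.float64(79.3), np.float64(-12.1)] [np.float64(0.1294), np.float64(0.1639), np.float64(0.1314), np.float64(0.164)]
[np.float64(-82.9), np.float64(-173.0), np.float64(97.2), np.float64(7.0)] [np.float64(0.0302), np.float64(0.043), np.float64(0.0302), np.float64(0.043)]
[[-0.0004  0.3029  0.953 ]
 [-0.0012  0.953  -0.3029]
 [-1.     -0.0012 -0.0001]]
```

```bash
cat >> h.py <<'E'
def goal(P,h,note=""):
    "world TCP goal, jaw heading deg, tool down -> shift (cm) and turn (deg) in tool axes now"
    s=ctrl.get_state(); R=Ro.from_euler("xyz",s["tcp_rot"]).as_matrix(); a=np.radians(h)
    G=np.array([[0,np.cos(a),np.sin(a)],[0,np.sin(a),-np.cos(a)],[-1,0,0]])
    print(note,"d",(R.T@(np.array(P)-s["position"])*100).round(2),"w",np.degrees(Ro.from_matrix(R.T@G).as_rotvec()).round(1),"at",s["position"].round(4),s["clock"],s["opening"])
E
python3 -c "
from h import *
goal((.4616,-.0885,.21),97)"
```

```text
d [  1.26 -54.43  46.67] w [-24.6  -0.    0.1] at [0.1817 0.5716 0.2219] 0.2 0.9993980772042605
```

arm_command([
  {"dx": 0.2,"dy": -4.5,"dz": 3.9,"wx": -5,"grip": 6.5},
  {"dx": 0.4,"dy": -9,"dz": 7.7,"wx": -10,"grip": 6.5},
  {"dx": 0.6,"dy": -13.5,"dz": 11.6,"wx": -15,"grip": 6.5},
  {"dx": 0.8,"dy": -18,"dz": 15.4,"wx": -20,"grip": 6.5},
  {"dx": 1,"dy": -22.5,"dz": 19.3,"wx": -24.6,"grip": 6.5},
])

```text
$.rows[0]: bad value
```

```bash
python3 -c "
from h import *
goal((.4616,-.0885,.21),97)"
```

```text
d [  1.26 -54.43  46.67] w [-24.6  -0.    0.1] at [0.1817 0.5716 0.2219] 0.2 0.9993980772042605
```

arm_command([
  {"grip": 6.5,"dx": 0.2,"dy": -4.5,"dz": 3.9,"wx": -5,"wy": 0,"wz": 0},
  {"grip": 6.5,"dx": 0.4,"dy": -9,"dz": 7.7,"wx": -10,"wy": 0,"wz": 0},
  {"grip": 6.5,"dx": 0.6,"dy": -13.5,"dz": 11.6,"wx": -15,"wy": 0,"wz": 0},
  {"grip": 6.5,"dx": 0.8,"dy": -18,"dz": 15.4,"wx": -20,"wy": 0,"wz": 0},
  {"grip": 6.5,"dx": 1,"dy": -22.5,"dz": 19.3,"wx": -24.6,"wy": 0,"wz": 0},
])

```text
clock: 0.82
position: [0.2978, 0.2972, 0.2124]
tcp_rot: [0.108, 1.57, 0.233]
contact_force: [0.5, -1.1, 1.0]
opening: 0.743
```

```bash
python3 -c "
from h import *
goal((.4616,-.0885,.21),97)"
```

```text
d [  0.25 -40.31  11.45] w [ 0.2  0.  -0. ] at [0.2978 0.2972 0.2124] 0.825 0.7434326353203462
```

arm_command([
  {"grip": 6.5,"dx": 0,"dy": -6,"dz": 1.7,"wx": 0,"wy": 0,"wz": 0},
  {"grip": 6.5,"dx": 0,"dy": -12,"dz": 3.4,"wx": 0,"wy": 0,"wz": 0},
  {"grip": 6.5,"dx": 0,"dy": -18,"dz": 5.1,"wx": 0,"wy": 0,"wz": 0},
  {"grip": 6.5,"dx": 0,"dy": -24,"dz": 6.8,"wx": 0,"wy": 0,"wz": 0},
  {"grip": 6.5,"dx": 0,"dy": -29.5,"dz": 8.5,"wx": 0,"wy": 0,"wz": 0},
])

```text
clock: 1.45
position: [0.418, 0.0142, 0.2128]
tcp_rot: [0.001, 1.57, 0.122]
contact_force: [0.5, 1.3, 0.4]
opening: 0.742
```

arm_command([
  {"grip": 6.5,"dx": 0,"dy": -4,"dz": 1,"wx": 0,"wy": 0,"wz": 0},
  {"grip": 6.5,"dx": 0,"dy": -8,"dz": 2,"wx": 0,"wy": 0,"wz": 0},
  {"grip": 6.5,"dx": 0,"dy": -10.5,"dz": 2.9,"wx": 0,"wy": 0,"wz": 0},
  {"grip": 6.5,"dx": 0.2,"dy": -10.8,"dz": 2.9,"wx": 0,"wy": 0,"wz": 0},
  {"grip": 6.5,"dx": 0.2,"dy": -10.8,"dz": 2.9,"wx": 0,"wy": 0,"wz": 0},
])

```text
clock: 2.08
position: [0.4592, -0.0868, 0.2103]
tcp_rot: [2.398, 1.57, 2.519]
contact_force: [-0.0, -0.2, -0.1]
opening: 0.741
```

```bash
python3 -c "
from h import *
goal((.4616,-.0885,.08),97)
crop('scene',(170,130,180,120),4,'c2')"
```

```text
d [13.03 -0.21  0.23] w [-0. -0. -0.] at [ 0.4592 -0.0868  0.2103] 2.075 0.7414004362526391
```

View pics/c2.png

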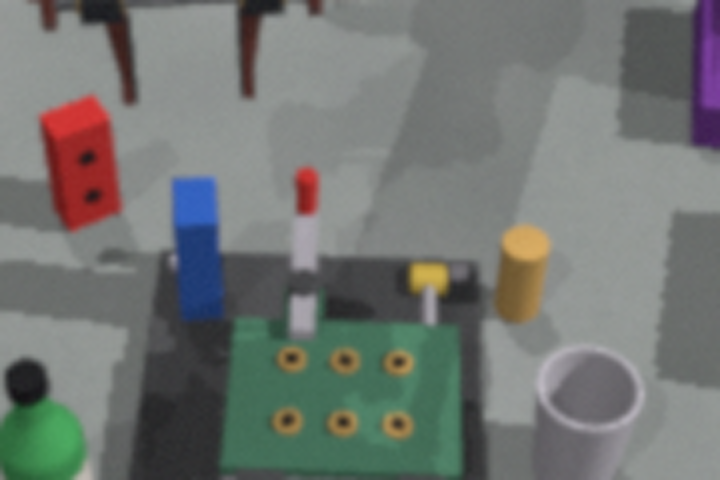

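The crop shows the blue block's top face at (173..218, 178..224), and the gripper fingertips at (130,100) and (245,95). I'll check these against the projection.

```bash
python3 -c "
from h import *
s=ctrl.get_state()['position']; print((proj('scene',[s,[.4616,-.0885,.115],[.501,-.014,.076],[.479,.071,.06],[.4544,.3692,.045]])-[170,130])*4)
print(ray('scene',(170+195/4,130+201/4),.115),ray('scene',(170+187/4,130+98/4),.21), ray('scene',(170+305/4,130+175/4),.111))"
```

```text
[[186.93563929  87.53894838]
 [191.51238803 195.07256197]
 [300.29185397 279.36763449]
 [423.86607939 273.00476   ]
 [840.90162998 269.56114575]]
[ 0.46704235 -0.0857432   0.115     ] [ 0.4683305  -0.08578434  0.21      ] [ 0.43641598 -0.01263932  0.111     ]
```

The views agree to a few mm, so I descend.

arm_command([
  {"grip": 6.5,"dx": 3,"dy": -0.1,"dz": 0.2,"wx": 0,"wy": 0,"wz": 0},
  {"grip": 6.5,"dx": 6,"dy": -0.1,"dz": 0.2,"wx": 0,"wy": 0,"wz": 0},
  {"grip": 6.5,"dx": 9,"dy": -0.1,"dz": 0.2,"wx": 0,"wy": 0,"wz": 0},
  {"grip": 6.5,"dx": 11.5,"dy": -0.1,"dz": 0.2,"wx": 0,"wy": 0,"wz": 0},
  {"grip": 6.5,"dx": 13,"dy": -0.1,"dz": 0.2,"wx": 0,"wy": 0,"wz": 0},
])

```text
clock: 2.75
position: [0.4611, -0.0869, 0.0796]
tcp_rot: [2.549, 1.57, 2.672]
contact_force: [-1.1, -0.3, -0.1]
opening: 0.741
```

arm_command([
  {"grip": 2,"dx": 0,"dy": 0,"dz": 0,"wx": 0,"wy": 0,"wz": 0},
  {"grip": 2,"dx": 0,"dy": 0,"dz": 0,"wx": 0,"wy": 0,"wz": 0},
  {"grip": 2,"dx": 0,"dy": 0,"dz": 0,"wx": 0,"wy": 0,"wz": 0},
  {"grip": 2,"dx": 0,"dy": 0,"dz": 0,"wx": 0,"wy": 0,"wz": 0},
  {"grip": 2,"dx": 0,"dy": 0,"dz": 0,"wx": 0,"wy": 0,"wz": 0},
])

```text
clock: 3.38
position: [0.4621, -0.0882, 0.0815]
tcp_rot: [-0.305, 1.569, -0.184]
contact_force: [0.1, 0.7, 3.7]
opening: 0.339
```

arm_command([
  {"grip": 2,"dx": -2,"dy": 0,"dz": 0,"wx": 0,"wy": 0,"wz": 0},
  {"grip": 2,"dx": -5,"dy": 0,"dz": 0,"wx": 0,"wy": 0,"wz": 0},
  {"grip": 2,"dx": -8,"dy": 0,"dz": 0,"wx": 0,"wy": 0,"wz": 0},
  {"grip": 2,"dx": -11,"dy": 0,"dz": 0,"wx": 0,"wy": 0,"wz": 0},
  {"grip": 2,"dx": -13,"dy": 0,"dz": 0,"wx": 0,"wy": 0,"wz": 0},
])

```text
clock: 4.0
position: [0.4618, -0.0881, 0.2131]
tcp_rot: [-0.428, 1.569, -0.307]
contact_force: [1.1, -0.6, -1.7]
opening: 0.343
```

arm_command([
  {"grip": 2,"dx": 0,"dy": 3,"dz": 0.3,"wx": 2,"wy": 0,"wz": 0},
  {"grip": 2,"dx": 0,"dy": 8,"dz": 0.8,"wx": 4,"wy": 0,"wz": 0},
  {"grip": 2,"dx": 0,"dy": 13,"dz": 1.4,"wx": 6,"wy": 0,"wz": 0},
  {"grip": 2,"dx": 0,"dy": 18,"dz": 1.9,"wx": 8,"wy": 0,"wz": 0},
  {"grip": 2,"dx": 0,"dy": 23,"dz": 2.4,"wx": 10,"wy": 0,"wz": 0},
])

```text
clock: 4.62
position: [0.4572, 0.1447, 0.2115]
tcp_rot: [-0.004, 1.57, -0.058]
contact_force: [1.1, 0.7, -3.2]
opening: 0.342
```

```bash
python3 -c "
from h import *
goal((.4544,.3692,.20),78.5)"
```

```text
d [ 1.15 22.4  -1.5 ] w [ 8.4  0.  -0. ] at [0.4572 0.1447 0.2115] 4.625 0.34205121944280986
```

arm_command([
  {"grip": 2,"dx": 0,"dy": 5,"dz": -0.3,"wx": 2,"wy": 0,"wz": 0},
  {"grip": 2,"dx": 0,"dy": 10,"dz": -0.7,"wx": 4,"wy": 0,"wz": 0},
  {"grip": 2,"dx": 0,"dy": 15,"dz": -1,"wx": 6,"wy": 0,"wz": 0},
  {"grip": 2,"dx": 0,"dy": 20,"dz": -1.3,"wx": 8,"wy": 0,"wz": 0},
  {"grip": 2,"dx": 0,"dy": 22.4,"dz": -1.5,"wx": 8.4,"wy": 0,"wz": 0},
])

```text
clock: 5.25
position: [0.4538, 0.3699, 0.2107]
tcp_rot: [-2.676, 1.57, -2.874]
contact_force: [0.0, -0.4, -3.3]
opening: 0.346
```

arm_command([
  {"grip": 2,"dx": 3,"dy": 0,"dz": 0,"wx": 0,"wy": 0,"wz": 0},
  {"grip": 2,"dx": 6,"dy": 0,"dz": 0,"wx": 0,"wy": 0,"wz": 0},
  {"grip": 2,"dx": 9,"dy": 0,"dz": 0,"wx": 0,"wy": 0,"wz": 0},
  {"grip": 2,"dx": 11,"dy": 0,"dz": 0,"wx": 0,"wy": 0,"wz": 0},
  {"grip": 2,"dx": 12,"dy": 0,"dz": 0,"wx": 0,"wy": 0,"wz": 0},
])

```text
clock: 5.88
position: [0.4542, 0.3674, 0.0897]
tcp_rot: [-2.311, 1.569, -2.511]
contact_force: [-0.0, -0.3, -2.9]
opening: 0.344
```

```bash
python3 -c "
from h import *
goal((.4544,.3692,.074),78.5)
crop('scene',(320,120,140,120),5,'c3')"
```

```text
d [ 1.57  0.18 -0.02] w [ 0.1 -0.1  0.1] at [0.4542 0.3674 0.0897] 5.875 0.3435526874956744
```

View pics/c3.png

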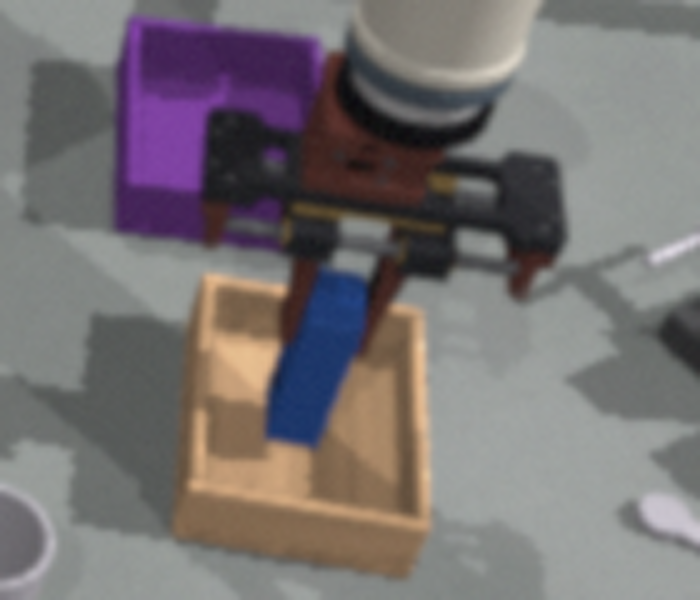

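The block hangs from (340,285) to (295,430) and looks tilted. I'll compare it with the projection of an upright block.

```bash
python3 -c "
from h import *
p=ctrl.get_state()['position']
c=np.array([[x,y,z] for z in (.035,-.065) for x in(-.0225,.0225) for y in(-.015,.015)])
R=Ro.from_euler('z',-11.5,degrees=True)
print((proj('scene',R.apply(c)+p)-[320,120])*5)
crop('top',(115,155,60,60),8,'c4')
b=(proj('top',R.apply(c)+p)-[115,155])*8
print(b)"
```

```text
[[305.88470409 256.92136834]
 [361.78357284 265.83000839]
 [305.41712584 315.19268004]
 [362.86826695 324.56196522]
 [262.85740644 377.60690301]
 [315.03545581 386.34709411]
 [261.30662077 435.18899888]
 [314.83466922 444.35285838]]
[[235.12910286 346.73185745]
 [162.43216964 329.90104042]
 [261.60598398 237.0354926 ]
 [188.99322245 220.29134172]
 [293.72683609 354.54476665]
 [225.59093208 338.7730511 ]
 [318.45697043 251.76374358]
 [250.39502581 236.06810942]]
```

View pics/c4.png

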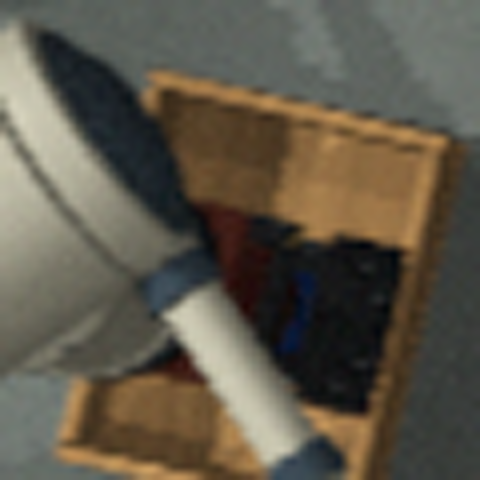

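The observed edges match an upright block, so the lean is only perspective. I lower it to the floor.

arm_command([
  {"grip": 2,"dx": 0.5,"dy": 0,"dz": 0,"wx": 0,"wy": 0,"wz": 0},
  {"grip": 2,"dx": 0.9,"dy": 0,"dz": 0,"wx": 0,"wy": 0,"wz": 0},
  {"grip": 2,"dx": 1.2,"dy": 0,"dz": 0,"wx": 0,"wy": 0,"wz": 0},
  {"grip": 2,"dx": 1.4,"dy": 0,"dz": 0,"wx": 0,"wy": 0,"wz": 0},
  {"grip": 2,"dx": 1.4,"dy": 0,"dz": 0,"wx": 0,"wy": 0,"wz": 0},
])

```text
clock: 6.6
position: [0.4544, 0.3676, 0.0765]
tcp_rot: [-2.32, 1.571, -2.519]
contact_force: [-0.4, 0.2, -1.7]
opening: 0.338
```

arm_command([
  {"grip": 2,"dx": 0.1,"dy": 0,"dz": 0,"wx": 0,"wy": 0,"wz": 0},
  {"grip": 2,"dx": 0.2,"dy": 0,"dz": 0,"wx": 0,"wy": 0,"wz": 0},
  {"grip": 2,"dx": 0.25,"dy": 0,"dz": 0,"wx": 0,"wy": 0,"wz": 0},
  {"grip": 2,"dx": 0.25,"dy": 0,"dz": 0,"wx": 0,"wy": 0,"wz": 0},
  {"grip": 2,"dx": 0.25,"dy": 0,"dz": 0,"wx": 0,"wy": 0,"wz": 0},
])

```text
clock: 7.22
position: [0.4546, 0.3677, 0.0746]
tcp_rot: [0.803, 1.57, 0.604]
contact_force: [-1.6, -1.2, 1.8]
opening: 0.342
```

The vertical force has risen from about -3 to +1.8 N, so the block is touching the floor. I open and retreat.

arm_command([
  {"grip": 5.5,"dx": 0,"dy": 0,"dz": 0,"wx": 0,"wy": 0,"wz": 0},
  {"grip": 5.5,"dx": 0,"dy": 0,"dz": 0,"wx": 0,"wy": 0,"wz": 0},
  {"grip": 5.5,"dx": 0,"dy": 0,"dz": 0,"wx": 0,"wy": 0,"wz": 0},
  {"grip": 5.5,"dx": 0,"dy": 0,"dz": 0,"wx": 0,"wy": 0,"wz": 0},
  {"grip": 5.5,"dx": 0,"dy": 0,"dz": 0,"wx": 0,"wy": 0,"wz": 0},
])

```text
clock: 7.85
position: [0.4545, 0.3676, 0.0741]
tcp_rot: [-1.72, 1.571, -1.92]
contact_force: [-0.2, -0.3, 0.7]
opening: 0.625
```

arm_command([
  {"grip": 5.5,"dx": -2,"dy": 0,"dz": 0,"wx": 0,"wy": 0,"wz": 0},
  {"grip": 5.5,"dx": -5,"dy": 0,"dz": 0,"wx": 0,"wy": 0,"wz": 0},
  {"grip": 5.5,"dx": -8,"dy": 0,"dz": 0,"wx": 0,"wy": 0,"wz": 0},
  {"grip": 5.5,"dx": -11,"dy": 0,"dz": 0,"wx": 0,"wy": 0,"wz": 0},
  {"grip": 5.5,"dx": -13,"dy": 0,"dz": 0,"wx": 0,"wy": 0,"wz": 0},
])

```text
clock: 8.48
position: [0.4549, 0.368, 0.2075]
tcp_rot: [0.815, 1.567, 0.616]
contact_force: [0.6, -0.3, 0.7]
opening: 0.626
```

```bash
python3 -c "
from h import *
goal((.431,-.0133,.20),105)
crop('scene',(320,120,140,120),5,'c5')"
```

```text
d [  0.67 -37.85   5.21] w [-26.4   0.2  -0.1] at [0.4549 0.368  0.2075] 8.475 0.6264847295162542
```

View pics/c5.png

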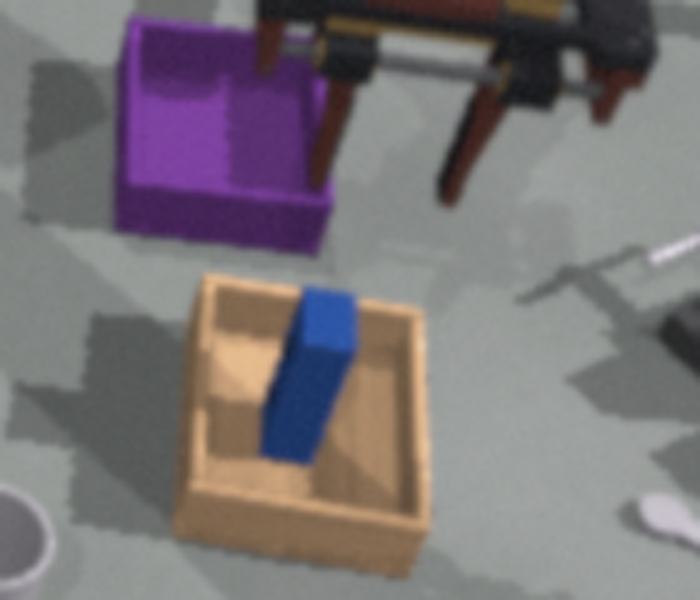

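The block stands upright in the tray, top at (328,318) and foot at (287,455). Next is the latch pin.

arm_command([
  {"grip": 4.5,"dx": 0,"dy": -5,"dz": 0.7,"wx": -5,"wy": 0,"wz": 0},
  {"grip": 4.5,"dx": 0,"dy": -11,"dz": 1.5,"wx": -10,"wy": 0,"wz": 0},
  {"grip": 4.5,"dx": 0,"dy": -17,"dz": 2.3,"wx": -15,"wy": 0,"wz": 0},
  {"grip": 4.5,"dx": 0,"dy": -23,"dz": 3.2,"wx": -20,"wy": 0,"wz": 0},
  {"grip": 4.5,"dx": 0,"dy": -29,"dz": 4,"wx": -26.4,"wy": 0,"wz": 0},
])

```text
clock: 9.15
position: [0.4356, 0.0737, 0.2039]
tcp_rot: [-2.087, 1.571, -1.822]
contact_force: [1.1, 0.1, 0.7]
opening: 0.51
```

```bash
python3 -c "
from h import *
goal((.431,-.0133,.20),105)
goal((.431,-.0133,.084),105)"
```

```text
d [ 0.39 -8.28 -2.72] w [ 0.2 -0.   0. ] at [0.4356 0.0737 0.2039] 9.15 0.5098321042353213
 d [11.99 -8.27 -2.72] w [ 0.2 -0.   0. ] at [0.4356 0.0737 0.2039] 9.15 0.5098321042353213
```

arm_command([
  {"grip": 4.5,"dx": 1,"dy": -5,"dz": -1.6,"wx": 0,"wy": 0,"wz": 0},
  {"grip": 4.5,"dx": 3,"dy": -8.3,"dz": -2.7,"wx": 0,"wy": 0,"wz": 0},
  {"grip": 4.5,"dx": 5,"dy": -8.3,"dz": -2.7,"wx": 0,"wy": 0,"wz": 0},
  {"grip": 4.5,"dx": 7,"dy": -8.3,"dz": -2.7,"wx": 0,"wy": 0,"wz": 0},
  {"grip": 4.5,"dx": 7,"dy": -8.3,"dz": -2.7,"wx": 0,"wy": 0,"wz": 0},
])

```text
clock: 9.78
position: [0.4306, -0.0105, 0.1319]
tcp_rot: [2.695, 1.567, 2.958]
contact_force: [-0.6, 0.4, 0.8]
opening: 0.514
```

```bash
python3 -c "
from h import *
goal((.431,-.0133,.086),105)
p=ctrl.get_state()['position']; print((proj('scene',[p])-[210,140])*6)
crop('scene',(210,140,90,90),6,'c6')"
```

```text
d [ 4.59 -0.29 -0.01] w [ 0.1 -0.2 -0.1] at [ 0.4306 -0.0105  0.1319] 9.775 0.5144392967402871
[[222.51328714 161.03778286]]
```

View pics/c6.png

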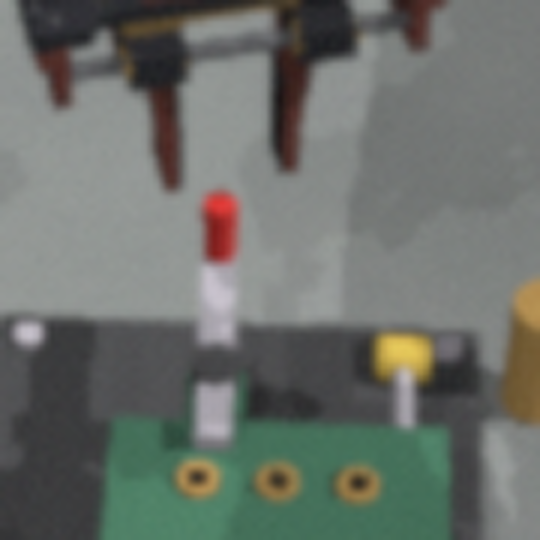

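The fingertips at (172,185) and (290,165) straddle the pin at (220,200). I descend and grip it.

arm_command([
  {"grip": 4.5,"dx": 1.5,"dy": -0.3,"dz": 0,"wx": 0,"wy": 0,"wz": 0},
  {"grip": 4.5,"dx": 3,"dy": -0.3,"dz": 0,"wx": 0,"wy": 0,"wz": 0},
  {"grip": 4.5,"dx": 4,"dy": -0.3,"dz": 0,"wx": 0,"wy": 0,"wz": 0},
  {"grip": 4.5,"dx": 4.6,"dy": -0.3,"dz": 0,"wx": 0,"wy": 0,"wz": 0},
  {"grip": 4.5,"dx": 4.6,"dy": -0.3,"dz": 0,"wx": 0,"wy": 0,"wz": 0},
])

```text
clock: 10.45
position: [0.4321, -0.0145, 0.0877]
tcp_rot: [2.737, 1.57, 2.998]
contact_force: [-0.1, -0.3, -0.3]
opening: 0.511
```

arm_command([
  {"grip": 1,"dx": 0,"dy": 0,"dz": 0,"wx": 0,"wy": 0,"wz": 0},
  {"grip": 1,"dx": 0,"dy": 0,"dz": 0,"wx": 0,"wy": 0,"wz": 0},
  {"grip": 1,"dx": 0,"dy": 0,"dz": 0,"wx": 0,"wy": 0,"wz": 0},
  {"grip": 1,"dx": 0,"dy": 0,"dz": 0,"wx": 0,"wy": 0,"wz": 0},
  {"grip": 1,"dx": 0,"dy": 0,"dz": 0,"wx": 0,"wy": 0,"wz": 0},
])

```text
clock: 11.08
position: [0.4323, -0.0145, 0.0884]
tcp_rot: [0.481, 1.571, 0.742]
contact_force: [-0.9, 0.5, 1.5]
opening: 0.175
```

```bash
python3 -c "
from h import *
s=ctrl.get_state();p=s['position'];print(p,s['opening'])
for t in (.15,.3,.45,.6,.75,.9,1.05,1.2,1.35,1.5):
    goal((.501-.07*np.cos(t+.0),-.0142-.07*np.sin(t),.086),105,t)"
```

```text
[ 0.43234858 -0.01448615  0.08835567] 0.1750406012361784
0.15 d [ 0.24 -0.97 -0.32] w [-0.  0. -0.] at [ 0.4323 -0.0145  0.0884] 11.075 0.1750406012361784
0.3 d [ 0.24 -2.02 -0.36] w [-0.  0. -0.] at [ 0.4323 -0.0145  0.0884] 11.075 0.1750406012361784
0.45 d [ 0.24 -3.06 -0.24] w [-0.  0. -0.] at [ 0.4323 -0.0145  0.0884] 11.075 0.1750406012361784
0.6 d [ 0.24 -4.07  0.04] w [-0.  0. -0.] at [ 0.4323 -0.0145  0.0884] 11.075 0.1750406012361784
0.75 d [ 0.24 -5.03  0.46] w [-0.  0. -0.] at [ 0.4323 -0.0145  0.0884] 11.075 0.1750406012361784
0.9 d [ 0.24 -5.92  1.02] w [-0.  0. -0.] at [ 0.4323 -0.0145  0.0884] 11.075 0.1750406012361784
1.05 d [ 0.24 -6.71  1.71] w [-0.  0. -0.] at [ 0.4323 -0.0145  0.0884] 11.075 0.1750406012361784
1.2 d [ 0.24 -7.39  2.5 ] w [-0.  0. -0.] at [ 0.4323 -0.0145  0.0884] 11.075 0.1750406012361784
1.35 d [ 0.24 -7.95  3.39] w [-0.  0. -0.] at [ 0.4323 -0.0145  0.0884] 11.075 0.1750406012361784
1.5 d [ 0.24 -8.36  4.36] w [-0.  0. -0.] at [ 0.4323 -0.0145  0.0884] 11.075 0.1750406012361784
```

The pin is gripped, with the opening at about 15.4 mm. I follow the arc.

arm_command([
  {"grip": 1,"dx": 0,"dy": -0.95,"dz": -0.2,"wx": 0,"wy": 0,"wz": 0},
  {"grip": 1,"dx": 0,"dy": -2,"dz": -0.25,"wx": 0,"wy": 0,"wz": 0},
  {"grip": 1,"dx": 0,"dy": -3.05,"dz": -0.15,"wx": 0,"wy": 0,"wz": 0},
  {"grip": 1,"dx": 0,"dy": -4.05,"dz": 0.1,"wx": 0,"wy": 0,"wz": 0},
  {"grip": 1,"dx": 0,"dy": -5,"dz": 0.5,"wx": 0,"wy": 0,"wz": 0},
])

```text
clock: 11.7
position: [0.4494, -0.0615, 0.0885]
tcp_rot: [2.306, 1.569, 2.568]
contact_force: [-5.6, 2.5, 5.3]
opening: 0.174
```

arm_command([
  {"grip": 1,"dx": 0,"dy": -0.9,"dz": 0.55,"wx": 0,"wy": 0,"wz": 0},
  {"grip": 1,"dx": 0,"dy": -1.7,"dz": 1.25,"wx": 0,"wy": 0,"wz": 0},
  {"grip": 1,"dx": 0,"dy": -2.35,"dz": 2.05,"wx": 0,"wy": 0,"wz": 0},
  {"grip": 1,"dx": 0,"dy": -2.9,"dz": 2.95,"wx": 0,"wy": 0,"wz": 0},
  {"grip": 1,"dx": 0,"dy": -3.3,"dz": 3.9,"wx": 0,"wy": 0,"wz": 0},
])

```text
clock: 12.32
position: [0.4959, -0.083, 0.0888]
tcp_rot: [2.121, 1.569, 2.383]
contact_force: [-4.9, 4.4, 6.8]
opening: 0.177
```

arm_command([
  {"grip": 1,"dx": 0,"dy": 0,"dz": 0,"wx": 0,"wy": 0,"wz": 0},
  {"grip": 1,"dx": 0,"dy": 0,"dz": 0,"wx": 0,"wy": 0,"wz": 0},
  {"grip": 4,"dx": 0,"dy": 0,"dz": 0,"wx": 0,"wy": 0,"wz": 0},
  {"grip": 4,"dx": 0,"dy": 0,"dz": 0,"wx": 0,"wy": 0,"wz": 0},
  {"grip": 4,"dx": 0,"dy": 0,"dz": 0,"wx": 0,"wy": 0,"wz": 0},
])

```text
clock: 12.95
position: [0.4961, -0.0836, 0.0878]
tcp_rot: [-2.947, 1.57, -2.686]
contact_force: [0.2, -0.4, 0.9]
opening: 0.449
```

arm_command([
  {"grip": 4,"dx": -2,"dy": 0,"dz": 0,"wx": 0,"wy": 0,"wz": 0},
  {"grip": 4,"dx": -4,"dy": 0,"dz": 0,"wx": 0,"wy": 0,"wz": 0},
  {"grip": 4,"dx": -6,"dy": 0,"dz": 0,"wx": 0,"wy": 0,"wz": 0},
  {"grip": 4,"dx": -7.5,"dy": 0,"dz": 0,"wx": 0,"wy": 0,"wz": 0},
  {"grip": 4,"dx": -7.5,"dy": 0,"dz": 0,"wx": 0,"wy": 0,"wz": 0},
])

```text
clock: 13.58
position: [0.497, -0.0836, 0.1651]
tcp_rot: [-0.497, 1.568, -0.236]
contact_force: [-0.6, -0.3, -1.0]
opening: 0.453
```

```bash
python3 -c "
from h import *
goal((.479,.071,.13),89.3)
im=ctrl.get_image('top')[155:225,180:280,::-1]
cv2.imwrite('pics/c7.png',cv2.resize(im,None,fx=6,fy=6,interpolation=2))"
```

```text
d [ 3.5  15.4   2.24] w [15.7  0.2  0.1] at [ 0.497  -0.0836  0.1651] 13.575 0.4526458508277278
```

arm_command([
  {"grip": 4,"dx": 0,"dy": 4,"dz": 0.5,"wx": 4,"wy": 0,"wz": 0},
  {"grip": 4,"dx": 0,"dy": 8,"dz": 1.1,"wx": 8,"wy": 0,"wz": 0},
  {"grip": 4,"dx": 1,"dy": 12,"dz": 1.7,"wx": 12,"wy": 0,"wz": 0},
  {"grip": 4,"dx": 2.5,"dy": 15.4,"dz": 2.2,"wx": 15.7,"wy": 0,"wz": 0},
  {"grip": 4,"dx": 3.5,"dy": 15.4,"dz": 2.2,"wx": 15.7,"wy": 0,"wz": 0},
])

```text
clock: 14.25
position: [0.4767, 0.0728, 0.1262]
tcp_rot: [3.099, 1.568, 3.09]
contact_force: [1.0, -0.4, 0.2]
opening: 0.453
```

```bash
python3 -c "
from h import *
goal((.479,.071,.041),89.3)
p=ctrl.get_state()['position']; print((proj('scene',[p,p-[0,0,.07]])-[210,130])*6)
crop('scene',(210,130,110,90),6,'c8')"
```

```text
d [ 8.52 -0.18  0.25] w [ 0.2 -0.1 -0. ] at [0.4767 0.0728 0.1262] 14.25 0.453484601665874
[[408.02215379 307.35480547]
 [399.08383439 411.16830005]]
```

View pics/c8.png

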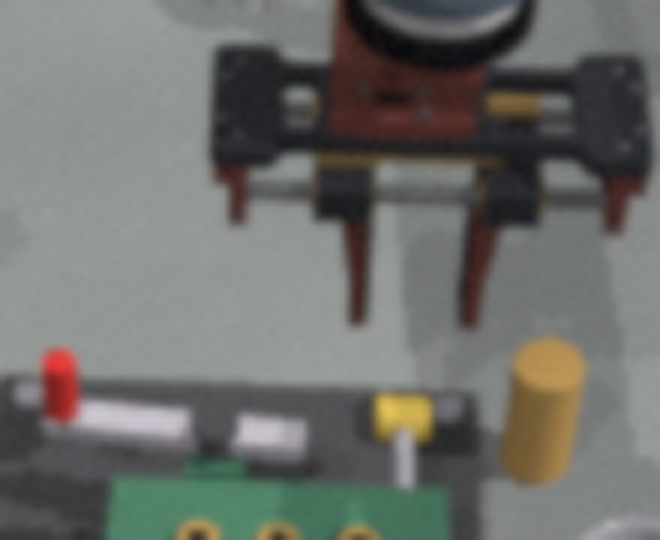

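The latch is clear, its handle now sideways with the red pin at (60,385). The fingers at (358,322) and (470,325) straddle the yellow knob at (403,418). I descend and grip.

arm_command([
  {"grip": 4,"dx": 2,"dy": -0.15,"dz": 0.2,"wx": 0,"wy": 0,"wz": 0},
  {"grip": 4,"dx": 4,"dy": -0.15,"dz": 0.2,"wx": 0,"wy": 0,"wz": 0},
  {"grip": 4,"dx": 6,"dy": -0.15,"dz": 0.2,"wx": 0,"wy": 0,"wz": 0},
  {"grip": 4,"dx": 7.5,"dy": -0.15,"dz": 0.2,"wx": 0,"wy": 0,"wz": 0},
  {"grip": 4,"dx": 8.5,"dy": -0.15,"dz": 0.2,"wx": 0,"wy": 0,"wz": 0},
])

```text
clock: 14.92
position: [0.4794, 0.0694, 0.0418]
tcp_rot: [-3.04, 1.57, -3.053]
contact_force: [-0.1, -0.9, 0.7]
opening: 0.454
```

arm_command([
  {"grip": 1.5,"dx": 0,"dy": 0,"dz": 0,"wx": 0,"wy": 0,"wz": 0},
  {"grip": 1.5,"dx": 0,"dy": 0,"dz": 0,"wx": 0,"wy": 0,"wz": 0},
  {"grip": 1.5,"dx": 0,"dy": 0,"dz": 0,"wx": 0,"wy": 0,"wz": 0},
  {"grip": 1.5,"dx": 0,"dy": 0,"dz": 0,"wx": 0,"wy": 0,"wz": 0},
  {"grip": 1.5,"dx": 0,"dy": 0,"dz": 0,"wx": 0,"wy": 0,"wz": 0},
])

```text
clock: 15.55
position: [0.4798, 0.0721, 0.0436]
tcp_rot: [1.488, 1.566, 1.476]
contact_force: [-0.2, 8.5, -2.9]
opening: 0.273
```

```bash
python3 -c "
from h import *
p=ctrl.get_state()['position']
h=np.array([.6435,0,p[2]])
for t in np.arange(.125,1.8,.125):
    a=t; goal((p[0]+.165*(1-np.cos(t)),p[1],p[2]+.165*np.sin(t)),89.3,t.round(3))" | cut -c1-60
```

```text
0.125 d [-2.06  0.01  0.13] w [ 0.   0.  -0.3] at [0.4798 0.
0.25 d [-4.08  0.03  0.51] w [ 0.   0.  -0.3] at [0.4798 0.0
0.375 d [-6.04  0.04  1.15] w [ 0.   0.  -0.3] at [0.4798 0.
0.5 d [-7.91  0.06  2.02] w [ 0.   0.  -0.3] at [0.4798 0.07
0.625 d [-9.65  0.08  3.12] w [ 0.   0.  -0.3] at [0.4798 0.
0.75 d [-11.24   0.11   4.43] w [ 0.   0.  -0.3] at [0.4798 
0.875 d [-12.66   0.13   5.93] w [ 0.   0.  -0.3] at [0.4798
1.0 d [-13.88   0.15   7.59] w [ 0.   0.  -0.3] at [0.4798 0
1.125 d [-14.88   0.18   9.39] w [ 0.   0.  -0.3] at [0.4798
1.25 d [-15.65   0.21  11.3 ] w [ 0.   0.  -0.3] at [0.4798 
1.375 d [-16.18   0.23  13.3 ] w [ 0.   0.  -0.3] at [0.4798
1.5 d [-16.45   0.26  15.34] w [ 0.   0.  -0.3] at [0.4798 0
1.625 d [-16.47   0.28  17.4 ] w [ 0.   0.  -0.3] at [0.4798
1.75 d [-16.23   0.3   19.45] w [ 0.   0.  -0.3] at [0.4798
```

arm_command([
  {"grip": 1.5,"dx": -1,"dy": 0.1,"dz": 0.05,"wx": 0,"wy": 0,"wz": 0},
  {"grip": 1.5,"dx": -2.5,"dy": 0.2,"dz": 0.2,"wx": 0,"wy": 0,"wz": 0},
  {"grip": 1.5,"dx": -4.1,"dy": 0.2,"dz": 0.5,"wx": 0,"wy": 0,"wz": 0},
  {"grip": 1.5,"dx": -6,"dy": 0.2,"dz": 1.15,"wx": 0,"wy": 0,"wz": 0},
  {"grip": 1.5,"dx": -7.9,"dy": 0.2,"dz": 2,"wx": 0,"wy": 0,"wz": 0},
])

```text
clock: 16.18
position: [0.4999, 0.0718, 0.1231]
tcp_rot: [1.654, 1.57, 1.641]
contact_force: [4.9, 3.9, -6.7]
opening: 0.276
```

arm_command([
  {"grip": 1.5,"dx": -1.75,"dy": 0.1,"dz": 1.1,"wx": 0,"wy": 0,"wz": 0},
  {"grip": 1.5,"dx": -3.35,"dy": 0.1,"dz": 2.4,"wx": 0,"wy": 0,"wz": 0},
  {"grip": 1.5,"dx": -4.75,"dy": 0.1,"dz": 3.9,"wx": 0,"wy": 0,"wz": 0},
  {"grip": 1.5,"dx": -5.95,"dy": 0.1,"dz": 5.55,"wx": 0,"wy": 0,"wz": 0},
  {"grip": 1.5,"dx": -6.95,"dy": 0.1,"dz": 7.4,"wx": 0,"wy": 0,"wz": 0},
])

```text
clock: 16.8
position: [0.5732, 0.0706, 0.1929]
tcp_rot: [-2.696, 1.568, -2.709]
contact_force: [-2.2, 0.4, -3.5]
opening: 0.274
```

arm_command([
  {"grip": 1.5,"dx": -0.75,"dy": 0,"dz": 1.9,"wx": 0,"wy": 0,"wz": 0},
  {"grip": 1.5,"dx": -1.3,"dy": 0,"dz": 3.9,"wx": 0,"wy": 0,"wz": 0},
  {"grip": 1.5,"dx": -1.55,"dy": 0,"dz": 5.95,"wx": 0,"wy": 0,"wz": 0},
  {"grip": 1.5,"dx": -1.6,"dy": 0,"dz": 8,"wx": 0,"wy": 0,"wz": 0},
  {"grip": 1.5,"dx": -1.35,"dy": 0,"dz": 10,"wx": 0,"wy": 0,"wz": 0},
])

```text
clock: 17.42
position: [0.6744, 0.0689, 0.2089]
tcp_rot: [-0.495, 1.568, -0.509]
contact_force: [-3.7, -1.9, 4.7]
opening: 0.268
```

arm_command([
  {"grip": 1.5,"dx": 0,"dy": 0,"dz": 0,"wx": 0,"wy": 0,"wz": 0},
  {"grip": 1.5,"dx": 0,"dy": 0,"dz": 0,"wx": 0,"wy": 0,"wz": 0},
  {"grip": 1.5,"dx": 0,"dy": 0,"dz": 0,"wx": 0,"wy": 0,"wz": 0},
  {"grip": 1.5,"dx": 0,"dy": 0,"dz": 0,"wx": 0,"wy": 0,"wz": 0},
  {"grip": 1.5,"dx": 0,"dy": 0,"dz": 0,"wx": 0,"wy": 0,"wz": 0},
])

```text
clock: 18.05
position: [0.6748, 0.0689, 0.2088]
tcp_rot: [-0.223, 1.565, -0.237]
contact_force: [1.6, -2.0, 4.6]
opening: 0.267
```

Knob x is 0.675 against the hinge at 0.644, so the lid is at about 1.76 rad. I release and rise.

arm_command([
  {"grip": 4.5,"dx": 0,"dy": 0,"dz": 0,"wx": 0,"wy": 0,"wz": 0},
  {"grip": 4.5,"dx": 0,"dy": 0,"dz": 0,"wx": 0,"wy": 0,"wz": 0},
  {"grip": 4.5,"dx": 0,"dy": 0,"dz": 0,"wx": 0,"wy": 0,"wz": 0},
  {"grip": 4.5,"dx": 0,"dy": 0,"dz": 0,"wx": 0,"wy": 0,"wz": 0},
  {"grip": 4.5,"dx": 0,"dy": 0,"dz": 0,"wx": 0,"wy": 0,"wz": 0},
])

```text
clock: 18.68
position: [0.6737, 0.0701, 0.205]
tcp_rot: [-3.117, 1.57, -3.13]
contact_force: [0.2, -0.5, -0.7]
opening: 0.512
```

arm_command([
  {"grip": 4.5,"dx": -1.5,"dy": 0,"dz": 0,"wx": 0,"wy": 0,"wz": 0},
  {"grip": 4.5,"dx": -3,"dy": 0,"dz": 0,"wx": 0,"wy": 0,"wz": 0},
  {"grip": 4.5,"dx": -5,"dy": 0,"dz": 0,"wx": 0,"wy": 0,"wz": 0},
  {"grip": 4.5,"dx": -7,"dy": 0,"dz": 0,"wx": 0,"wy": 0,"wz": 0},
  {"grip": 4.5,"dx": -8,"dy": 0,"dz": 0,"wx": 0,"wy": 0,"wz": 0},
])

```text
clock: 19.3
position: [0.6741, 0.0701, 0.2882]
tcp_rot: [0.061, 1.567, 0.048]
contact_force: [-0.0, -0.4, -0.1]
opening: 0.51
```

```bash
python3 -c "
from h import *
s=ctrl.get_state();print(s['position'],s['contact_force'],s['clock'])
crop('scene',(150,100,280,190),2,'c9')"
```

```text
[0.67411736 0.07006602 0.28816075] [-0.01559996 -0.42041868 -0.0787677 ] 19.3
```

View pics/c9.png

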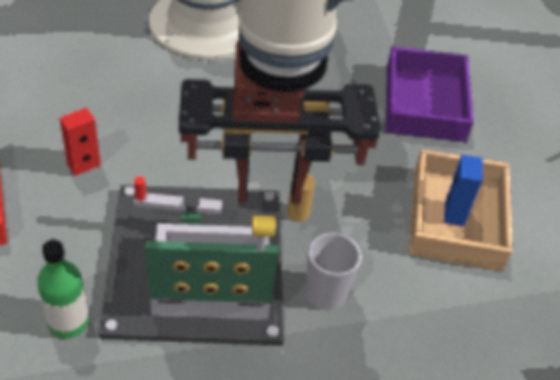

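The lid stands open with its bushings facing the camera and the knob at (264,225). The block, latch, bottle, cup and offcut are in place. I'll check the knob pixel against the lid angle, then hand in.

```bash
python3 -c "
from h import *
for t in (1.5,1.6,1.7,1.76,1.85): print(t,(proj('scene',[[.6435-.165*np.cos(t),.07,.06+.165*np.sin(t)]])-[150,100])*2)
"
```

```text
1.5 [[262.25207378 203.0041866 ]]
1.6 [[262.72709375 214.27855704]]
1.7 [[263.11236686 226.77479653]]
1.76 [[263.29671764 234.80142493]]
1.85 [[263.50306416 247.49200192]]
```

```bash
python3 -c "
from h import *
for n in('scene','top'):
    im=ctrl.get_image(n).astype(int); m=(im[:,:,0]>150)&(im[:,:,1]>125)&(im[:,:,2]<70); y,x=np.nonzero(m)
    k=(abs(x-(282 if n=='scene' else 233))<16); print(n,x[k].mean(),y[k].mean(),k.sum(),y[k].min(),y[k].max())
    for t in (0,1.6,1.65,1.7,1.76,1.8): print(t,proj(n,[[.6435-.165*np.cos(t),.07,.06+.165*np.sin(t)]]))
crop('scene',(205,170,100,90),8,'c10')
"
```

```text
scene 281.73333333333335 215.0 15 208 216
0 [[275.60239461 198.10772206]]
1.6 [[281.36354687 207.13927852]]
1.65 [[281.4657658  210.19102834]]
1.7 [[281.55618343 213.38739827]]
1.76 [[281.64835882 217.40071246]]
1.8 [[281.6995272  220.17565175]]
top 234.6 120.93333333333334 15 120 122
0 [[235.68082361 186.28317268]]
1.6 [[234.32922949 126.26783481]]
1.65 [[234.41423674 123.56323619]]
1.7 [[234.50646449 120.90030903]]
1.76 [[234.62620075 117.77228061]]
1.8 [[234.71122988 115.7347033 ]]
```

View pics/c10.png

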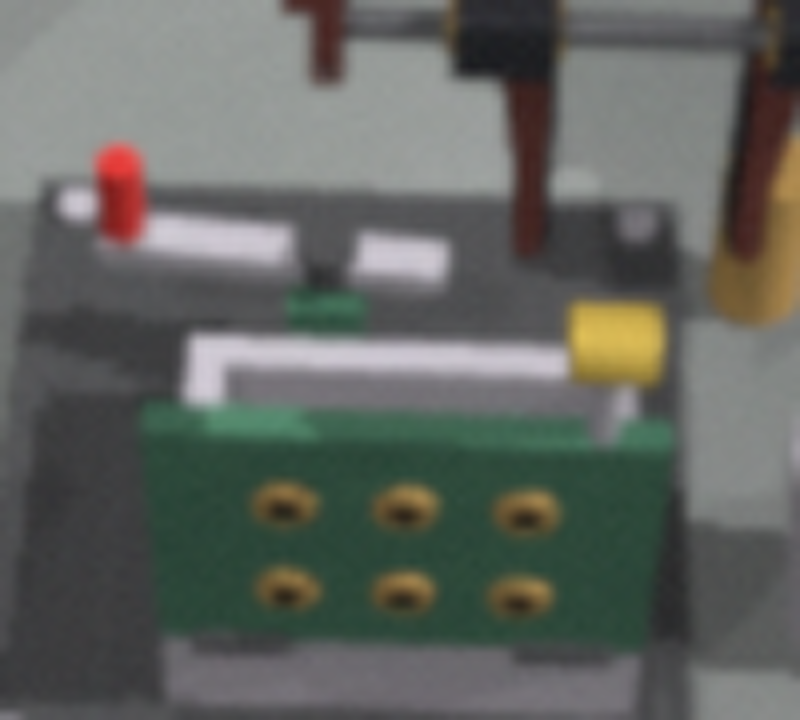

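The knob is at (617,343) in the crop, and both cameras put the lid at about 1.69 rad. That is clear of 1.57. Handing in.

```bash
python3 -c "
from rig import ctrl
print(ctrl.sign_off(), ctrl.get_state()['clock'])"
```

```text
the job is handed in; nothing more can be done
the job is handed in; nothing more can be done
```

The jig is open and the job is handed in, with the arm's clock at about 19.5 s of the 72 s allowed; sign-off reports no verdict. I stood the blue block in the wooden tray, swung the latch round by its pin, and swung the lid back by its knob. Then I let go and raised the gripper clear.

Last checks:
- **Block:** it stands upright near the middle of the wooden tray in the final picture.
- **Latch:** it is at about 1.5 rad, worked out from where the gripper left the pin, and the pictures show its nose clear of the lid.
- **Lid:** it is past upright, but two readings disagreed. Both cameras put it at about 1.69 rad, while the gripper's position before release implied about 1.76. Both are above the required 1.57.
- **Things to leave alone:** the oil bottle, cup and offcut look unmoved and upright in the pictures. I did not measure them again.
- **Contact:** the force on the tool read near zero, and the gripper hung free above the jig.

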